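Lock the instrument hatch with its quarter-turn stud

TASK

Lock the hatch on top of the grey instrument housing: take the quarter-turn stud from its parking block, put it into the slot of the hatch plate as far as it goes, turn it clockwise (seen from above) by feel until it meets its stop, and press it down into the locked detent so that its flange lies flush on the plate, then let go. Be gentle with the housing: stop turning as soon as you feel the stop, press no harder than needed, and do not disturb the two check weights.

Things in the scene. Friction and masses are not known exactly. Their poses are not given: they have to be found in the camera images.
- housing: Grey instrument housing with a bare aluminium hatch plate on top, 120 (x) x 110 (y) x 70 mm high, fixed to the desk; origin at the centre of its underside, z up. Forces over 50 N on it or its inside damage it. Inside, a cam track carries the stud after insertion; only at the stop, over the detent, can the stud go down further.
- slot (a point): Centre of the slot, on the plate's top (70 mm high). The slot, 39 mm long along x (the housing's x) and 10.5 mm wide, goes through the 5 mm plate; on its axis, 24 mm lower, begins a chamfered round bore, 10 mm wide, for the stud's spigot. Put in with its cross bar along the slot, the stud rests on the track with its flange's underside 6 mm above the plate.
- receptacle_axis (a point): Centre of the hidden receptacle, 56 mm above the desk on the slot's axis. It floats: its stop lies 60 to 120 degrees clockwise (from above) from the slot, unseen; turning the other way only meets a false stop. Up to the stop the stud turns freely. At the stop or up to 3 degrees before it, 5 to 12 N (a friction clip, no spring) sends the stud down 6 mm, flange on plate, and it stays.
- stud_mid (a point): Quarter-turn stud, upright, 70 mm tall, 90 g; this is its mid-height, z its axis. From its lower end: spigot 8 mm thick (0-16 mm), cross bar 36 mm along x, 8 mm wide (16-22), shaft 8 mm thick (22-36), flange 44 mm wide (36-40), black wing grip 34 mm along x, 10 mm thick along y (40-70). Half a turn about z makes no difference.
- stand: Parking block, plain grey plastic, 50 x 50 x 30 mm, fixed to the desk, with a 9 mm bore in the middle in which the stud's spigot stands, the cross bar resting on the block's top; the stud lifts straight out by 16 mm. Origin: centre of its underside, z up.
- weight_100: Brass check weight, 22 mm wide, 30 mm tall, loose beside the parking block; origin at the centre of its underside. To be left alone.
- weight_50: Smaller brass check weight, 18 mm wide, 24 mm tall, loose beside the parking block; origin at the centre of its underside. To be left alone.
Things that resemble listed ones, but are neither listed nor needed, are in the scene too. What is shaped like the part that bears stud_mid but blue or turquoise is not meant. Several things have the shape of the housing; the one meant has the colours described above.

How it is judged (in metres and radians):
On the way:
1. the stud is in the slot, its cross bar through the plate and still along the slot, resting on the cam track (z of stud_mid in the frame of housing below 0.078 m and horizontal distance between stud_mid and housing below 0.005 m and angle between the x axis of stud_mid and the x axis of housing, either way round below 0.5 rad), for 0.1 s.
At the end, for the whole second after the job is handed in: The stud has been turned about a quarter turn from the slot (cross bar more than 51 degrees off it), its flange lies flush on the hatch plate (within 2 mm), it is within 5 mm of the slot's centre and upright within 6 degrees (z of stud_mid in the frame of housing below 0.071 m and horizontal distance between stud_mid and housing below 0.005 m and angle between the x axis of stud_mid and the x axis of housing, either way round above 0.9 rad and angle between stud_mid's own z axis and vertical below 0.1 rad); the robot touches nothing.
It fails at once if a force over 50 N on the housing or its inside (contact force between housing and anything else above 50 N).
It fails at once if a check weight is moved by more than 20 mm (distance of any of weight_100, weight_50 from where it was at the start of the episode above 0.02 m).
It also fails if it takes over 64 s, if anything falls off the work surface, if the arm or the gripper's body presses on something with over 40 N, if the wrist force passes 120 N, or if a joint passes its speed limit or range.

ROBOT

A 6-joint arm with a two-finger parallel gripper is mounted at the origin on a cart in front of the work surface, level with it; the furniture and walls round the work are solid. World frame = base frame: x ahead of the robot, y to its left, z up, the work surface at z = 0. Lengths are in mm, angles in rad, forces in N, time in s.
With the tool pointing down it reaches from about 350 to 775 mm from the base axis. Payload 7.3 kg.
Tool frame: the origin (TCP) lies at the very end of the fingers, on their centre line; the grasp point (between the pads) lies bot.grasp_offset behind it (bot.grasp_offset is the distance from the TCP to the grasp point, in mm); z points along the fingers, y is the line along which they close (so a half turn about z gives the same grasp; the last joint's range is limited). The gripper opens to 92 mm and grips with 3 to 60 N. Pads are 19 mm wide; open, the fingers measure 130 mm over their backs; the gripper's body (75 mm by 190 mm) begins 47 mm behind the grasp point.
Start: joints at [-1.33, 0.342, 1.524, -0, 1.275, -0.146], TCP at [198.067, -486.224, 226.741] pointing down, gripper open.
Joint ranges: [-2.53, 2.53], [-0.77, 2.02], [0.04, 2.7], [-1, 4.14], [0.28, 2.66], [-3.11, 3.11]. Speed limits (rad/s): [2.57, 2.57, 3.14, 3.14, 3.14, 3.14].

INTERFACE

Orientations are given as [roll, pitch, yaw] about the fixed x, y, z axes, in that order (R = Rz(yaw) Ry(pitch) Rx(roll)).
In Python, from plant import bot gives the robot as it stands. The module is installed in compiled form; this text tells all that it offers.
- The arm moves only by the shell command python3 -m handwheel 'ROWS'. ROWS is JSON, a list of rows, each an object of numbers: "claw": the finger opening in mm, from 0 to 91.8; "dx", "dy", "dz": the shift along the tool's x, y, z in mm; "rx", "ry", "rz": the turn, a rotation vector about the tool's x, y, z in rad. A call has 1 to 10 rows; each row shifts and turns the commanded pose from where the row before left it, along the tool's axes as they then stand; what a row does not reach is not made up. A row lasts 1/10 s, in which the tool goes at most 50 mm and 8.59 degrees, less where a joint would pass 70% of its speed; a pose out of reach is approached as far as the arm can. A call is refused whole if a number of a shift passes 50 or a number of a turn 0.15, either way. A call with a gripper value outside its range is refused whole. The fingers move at their own pace and stop on an object; the grip force is fixed at half the most. Time passes only in rows, so rows that do not move let the fingers close. It gives the time, the measured TCP pose, the force and the opening at its end, in the units of the state.
- bot.get_obs(): the state, without advancing time (a new reading comes with each control period).
- bot.capture(name): name is "scene" or "side" or "wrist"; returns a dict with "frame" (400x640x3 uint8, red, green, blue), "camera_matrix" (3x3 intrinsics, pixels), "view" (4x4, takes a point from world to camera coordinates); the wrist camera has in their place "mount" (4x4, takes a point from camera to tool coordinates, whose origin is the TCP and whose axes are the flange's). Camera axes: x right, y down, z forward; pixel columns grow to the right and rows downward; lengths in mm; the calibration is good to about 2 mm. A picture is of the moment at which its call begins: read the wrist's pose just before it. There is no depth.
- bot.close_job(): hands the job in, once; it reports no verdict.
The state is a dict: "time": time; "joint_positions": joint angles; "dq": joint speeds; "tau": joint torques, N m; "tool_pos": TCP position; "tcp_rot": TCP orientation; "contact_force": force on the tool from outside, world axes, zero at the start; "moment": the same for the moment, N m; "grip_width": finger opening in mm.
Only numpy, scipy, OpenCV 4.12 (cv2) and the standard library are available. Lean on these libraries where they do the work, as an engineer would, in place of code of your own. Each camera call takes 0.05 s, during which the arm holds its last target. There are 200 camera calls.

## Working session

There is one attempt and no reset: what is moved stays moved. The work goes in short steps, Python scripts to look and compute and a shell command to move; the robot and the scene stay as the last step left them, time stands still between calls to the robot, and variables do not carry over. Pictures are saved under pics/ and viewed, on a budget of 10 in all, crops included, one or two more only if the job needs it, and the job is handed in when it is done.

```bash
mkdir -p pics
cat > h.py <<'E'
import numpy as np, cv2, json
from plant import bot
from scipy.spatial.transform import Rotation as R
def snap(n,f):
    o=bot.get_obs(); c=bot.capture(n); np.savez('pics/'+f+'.npz',**{k:np.array(v) for k,v in c.items()},tp=o['tool_pos'],tr=o['tcp_rot'])
    cv2.imwrite('pics/'+f+'.png',c['frame'][:,:,::-1]); return c
def load(f):
    d=np.load('pics/'+f+'.npz'); K=d['camera_matrix']
    if 'view' in d: T=np.linalg.inv(d['view'])
    else:
        W=np.eye(4); W[:3,:3]=R.from_euler('xyz',d['tr']).as_matrix(); W[:3,3]=d['tp']; T=W@d['mount']
    return d['frame'],K,T
def ray(f,u,v,z):
    _,K,T=load(f); r=T[:3,:3]@np.linalg.inv(K)@[u,v,1]; c=T[:3,3]; return c+r*(z-c[2])/r[2]
def proj(f,p):
    _,K,T=load(f); q=K@(np.linalg.inv(T)@np.append(p,1))[:3]; return q[:2]/q[2]
E
python3 - <<'E'
from h import *
o=bot.get_obs(); print(o, bot.grasp_offset)
for n in ['scene','side','wrist']: snap(n,n+'0')
a=[cv2.imread(f'pics/{n}0.png') for n in ['scene','side']]
for n in ['scene','side','wrist']: print(load(n+'0')[2].round(2))
E
```

```text
{'time': 0.0, 'joint_positions': array([-1.33001623e+00,  3.42706530e-01,  1.52501429e+00, -1.40552101e-05,
        1.27538192e+00, -1.46013457e-01]), 'dq': array([-4.87513428e-04,  1.69035194e-03, -3.42493111e-05, -6.66159421e-04,
       -1.18280937e-04,  7.22671649e-04]), 'tau': array([ 1.23516391e-03, -4.31244707e+01, -2.44215649e+01,  7.17649539e-02,
        5.59275644e-02, -1.46168359e-04]), 'tool_pos': array([ 197.95416576, -485.81635715,  226.05431312]), 'tcp_rot': array([-3.14009668e+00, -2.06413571e-04,  3.86797502e-01]), 'contact_force': array([ 0.53054609, -0.50058912,  0.34713784]), 'moment': array([0.0169815 , 0.01872328, 0.04165663]), 'grip_width': 91.76946174896963} 18.8
[[-7.50000e-01 -3.40000e-01  5.70000e-01 -2.52150e+02]
 [-6.60000e-01  4.00000e-01 -6.30000e-01  1.14178e+03]
 [-1.00000e-02 -8.50000e-01 -5.30000e-01  7.43270e+02]
 [ 0.00000e+00  0.00000e+00  0.00000e+00  1.00000e+00]]
[[ 8.3000e-01 -2.2000e-01  5.1000e-01 -7.4260e+01]
 [-5.5000e-01 -3.2000e-01  7.7000e-01 -4.8454e+02]
 [-1.0000e-02 -9.2000e-01 -3.9000e-01  5.0386e+02]
 [ 0.0000e+00  0.0000e+00  0.0000e+00  1.0000e+00]]
[[ 3.8000e-01 -8.9000e-01 -2.7000e-01  2.7108e+02]
 [-9.3000e-01 -3.6000e-01 -1.1000e-01 -4.5746e+02]
 [ 0.0000e+00  2.9000e-01 -9.6000e-01  3.8361e+02]
 [ 0.0000e+00  0.0000e+00  0.0000e+00  1.0000e+00]]
```

View pics/scene0.png

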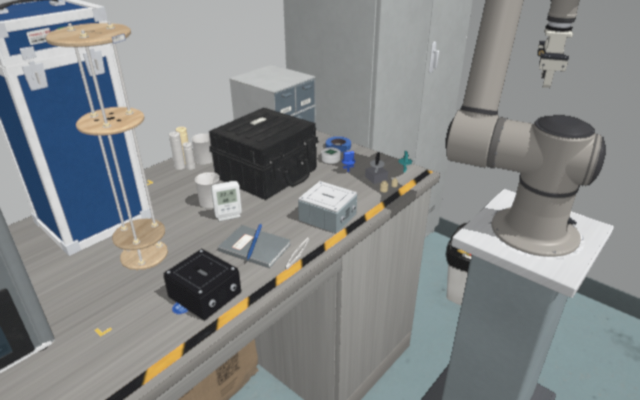

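View pics/side0.png

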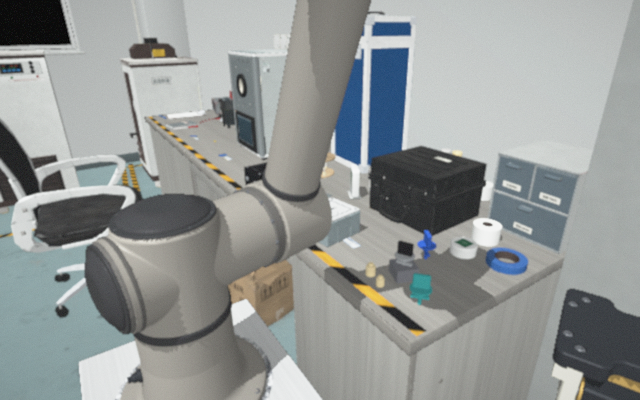

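The scene view shows a grey housing with a bare plate at (328,200). The black one at (203,283) is a decoy by colour. Stud candidates in scene/side pixels:
- Black wing on a grey block, at (377,160)/(404,248). This fits the description.
- Blue, at (348,160)/(427,243). Excluded by colour.
- Turquoise, at (406,158)/(421,288). Excluded by colour.

The brass weights are at (384,186) and (395,183) in the scene view.

Run:
```python
from h import *
a=cv2.imread('pics/scene0.png')[130:240,290:430]; b=cv2.imread('pics/side0.png')[195:305,320:460]
cv2.imwrite('pics/crop1.png',np.hstack([cv2.resize(a,None,fx=2.85,fy=2.85,interpolation=3),cv2.resize(b,None,fx=2.85,fy=2.85,interpolation=3)]))
print('stud',ray('scene0',377,160,75),ray('side0',404,248,75))
print('housing',ray('scene0',328,193,70))
print('w',ray('scene0',384,186,15),ray('scene0',395,183,12),ray('side0',370,270,15),ray('side0',380,281,12))
```

```text
stud [461.23666247  59.4894782   75.        ] [463.3093196   34.99845136  75.        ]
housing [456.3125681  291.72651726  70.        ]
w [413.9696056   85.18699075  15.        ] [401.75241481  45.00781062  12.        ] [409.38104526  79.73610736  15.        ] [403.48230094  38.8230782   12.        ]
```

View pics/crop1.png

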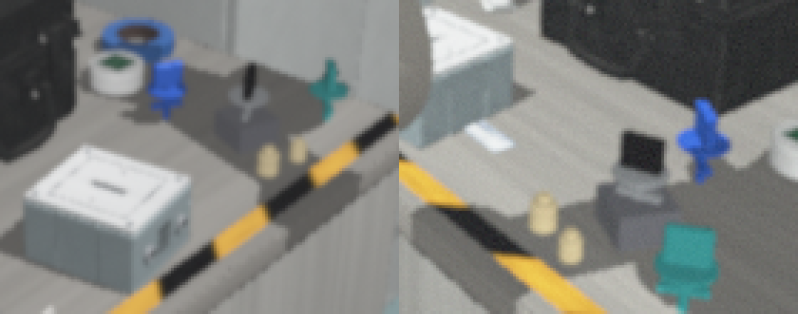

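The crop confirms it: black wing and grey flange on the grey block, the grey housing with its slot at scene (328,195), and both weights on the near side of the block. I'll move above the stud.

```bash
python3 -m handwheel '[{"dx":37,"dy":-33},{"dx":37,"dy":-33},{"dx":37,"dy":-33},{"dx":37,"dy":-33},{"dx":37,"dy":-33},{"dx":37,"dy":-33},{"dx":37,"dy":-33},{"dx":37,"dy":-33},{"dx":37,"dy":-33},{"dx":37,"dy":-33}]'
python3 -m handwheel '[{"dx":37,"dy":-33},{"dx":37,"dy":-33},{"rz":-0.15},{"rz":-0.15},{"rz":-0.15},{"rz":-0.15},{"rz":-0.15},{"rz":-0.15},{"rz":-0.15},{"rz":-0.15}]'
python3 -m handwheel '[{"rz":-0.15},{"rz":-0.15},{"rz":-0.15},{"rz":-0.15},{"rz":-0.15},{}]'
python3 - <<'E'
from h import *
snap('wrist','w1'); o=bot.get_obs(); print(o['tool_pos'],o['tcp_rot'])
E
```

```text
[ 198.02256454 -485.98479475  226.32765766] [-3.14072957e+00 -1.54821251e-04  3.86766308e-01]invalid input at $[0]: expected keys claw, dx, dy, dz, rx, ry, rz
invalid input at $[0]: expected keys claw, dx, dy, dz, rx, ry, rz
invalid input at $[0]: expected keys claw, dx, dy, dz, rx, ry, rz
```

View pics/w1.png

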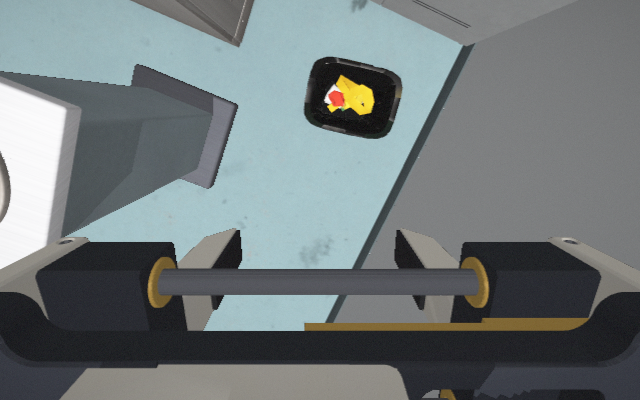

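The calls were refused because every key is required, so that picture shows only the floor and the fingers. Retyping the rows in full.

```bash
python3 -m handwheel '[{"claw":91.8,"dx":37,"dy":-33,"dz":0,"rx":0,"ry":0,"rz":0},{"claw":91.8,"dx":37,"dy":-33,"dz":0,"rx":0,"ry":0,"rz":0},{"claw":91.8,"dx":37,"dy":-33,"dz":0,"rx":0,"ry":0,"rz":0},{"claw":91.8,"dx":37,"dy":-33,"dz":0,"rx":0,"ry":0,"rz":0},{"claw":91.8,"dx":37,"dy":-33,"dz":0,"rx":0,"ry":0,"rz":0},{"claw":91.8,"dx":37,"dy":-33,"dz":0,"rx":0,"ry":0,"rz":0},{"claw":91.8,"dx":37,"dy":-33,"dz":0,"rx":0,"ry":0,"rz":0},{"claw":91.8,"dx":37,"dy":-33,"dz":0,"rx":0,"ry":0,"rz":0},{"claw":91.8,"dx":37,"dy":-33,"dz":0,"rx":0,"ry":0,"rz":0},{"claw":91.8,"dx":37,"dy":-33,"dz":0,"rx":0,"ry":0,"rz":0}]'
python3 -m handwheel '[{"claw":91.8,"dx":37,"dy":-33,"dz":0,"rx":0,"ry":0,"rz":0},{"claw":91.8,"dx":37,"dy":-33,"dz":0,"rx":0,"ry":0,"rz":0},{"claw":91.8,"dx":0,"dy":0,"dz":0,"rx":0,"ry":0,"rz":-0.15},{"claw":91.8,"dx":0,"dy":0,"dz":0,"rx":0,"ry":0,"rz":-0.15},{"claw":91.8,"dx":0,"dy":0,"dz":0,"rx":0,"ry":0,"rz":-0.15},{"claw":91.8,"dx":0,"dy":0,"dz":0,"rx":0,"ry":0,"rz":-0.15},{"claw":91.8,"dx":0,"dy":0,"dz":0,"rx":0,"ry":0,"rz":-0.15},{"claw":91.8,"dx":0,"dy":0,"dz":0,"rx":0,"ry":0,"rz":-0.15},{"claw":91.8,"dx":0,"dy":0,"dz":0,"rx":0,"ry":0,"rz":-0.15},{"claw":91.8,"dx":0,"dy":0,"dz":0,"rx":0,"ry":0,"rz":-0.15}]'
python3 -m handwheel '[{"claw":91.8,"dx":0,"dy":0,"dz":0,"rx":0,"ry":0,"rz":-0.15},{"claw":91.8,"dx":0,"dy":0,"dz":0,"rx":0,"ry":0,"rz":-0.15},{"claw":91.8,"dx":0,"dy":0,"dz":0,"rx":0,"ry":0,"rz":-0.15},{"claw":91.8,"dx":0,"dy":0,"dz":0,"rx":0,"ry":0,"rz":-0.15},{"claw":91.8,"dx":0,"dy":0,"dz":0,"rx":0,"ry":0,"rz":-0.15},{"claw":91.8,"dx":0,"dy":0,"dz":0,"rx":0,"ry":0,"rz":0}]'
python3 - <<'E'
from h import *
snap('wrist','w2'); o=bot.get_obs(); print(o['tool_pos'],o['tcp_rot'],o['contact_force'])
E
```

```text
time: 1.2
tool_pos: [416.7, -39.0, 226.9]
tcp_rot: [3.141, -0.0, 0.387]
contact_force: [1.0, -1.2, 0.5]
grip_width: 92.0
time: 2.2
tool_pos: [459.8, 48.0, 226.6]
tcp_rot: [-3.141, 0.0, 1.593]
contact_force: [0.3, 0.2, -0.4]
grip_width: 91.7
time: 2.8
tool_pos: [459.8, 48.0, 226.6]
tcp_rot: [-3.141, -0.0, 2.338]
contact_force: [0.4, 0.5, -0.2]
grip_width: 91.8
[459.79464463  48.02433972 226.58764493] [-3.14136338e+00 -9.45752169e-05  2.33355628e+00] [-0.24098125  0.29251421  0.11284573]
```

View pics/w2.png

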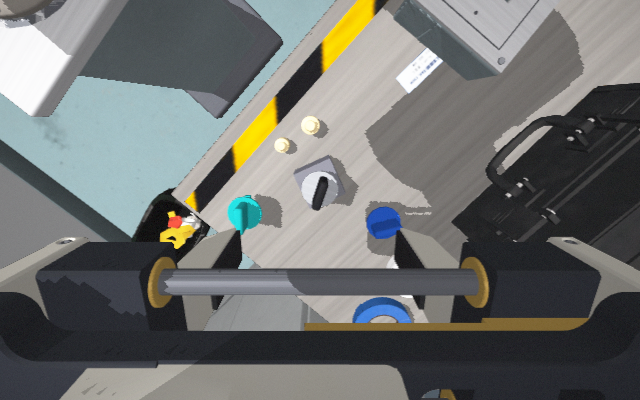

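The stud is at (319,190): light flange, with the black wing running from about (316,206) to (325,181). The turquoise decoy is at (245,212), the blue one at (384,222), and the weights at (310,125) and (281,145).

Run:
```python
from h import *
f=load('w2')[0]; x0,y0=290,145; c=f[y0:225,x0:355]
m=(c.max(2)<60).astype(np.uint8)
n,l,s,ce=cv2.connectedComponentsWithStats(m); print(s,ce)
for i in range(1,n):
    if s[i,4]>60:
        ys,xs=np.where(l==i)
        # wing top seen: use both flange ellipse & top
        P=np.array([ray('w2',x+x0,y+y0,84)[:2] for x,y in zip(xs,ys)],np.float32)
        print('wing minrect',cv2.minAreaRect(P))
m=((c.min(2)>125)&(c.max(2).astype(int)-c.min(2)<25)|(m>0)).astype(np.uint8)
n,l,s,ce=cv2.connectedComponentsWithStats(m); print(s,ce)
for name,u,v,z in [('turq',245,212,50),('blue',384,222,50),('w1',310,125,30),('w2',281,145,24)]: print(name,ray('w2',u,v,z)[:2])
cv2.imwrite('pics/c2.png',cv2.resize(np.hstack([c[:,:,::-1],cv2.cvtColor(m*255,8)]),None,fx=6,fy=6,interpolation=0))
```

```text
[[   0    0   65   80 4915]
 [  23   32   15   33  285]] [[32.1328586  39.00040692]
 [29.70877193 48.11578947]]
wing minrect ((468.5879821777344, 40.890869140625), (10.535615921020508, 37.41441345214844), 25.99596405029297)
[[   0    0   65   66  933]
 [   0    0   65   80 4267]] [[44.25723473 34.75991426]
 [29.31989688 40.53644247]]
turq [426.57962779 -46.6856311 ]
blue [558.58167597  62.11396299]
w1 [413.08708267  82.21698985]
w2 [403.98806827  39.79451339]
```

View pics/c2.png

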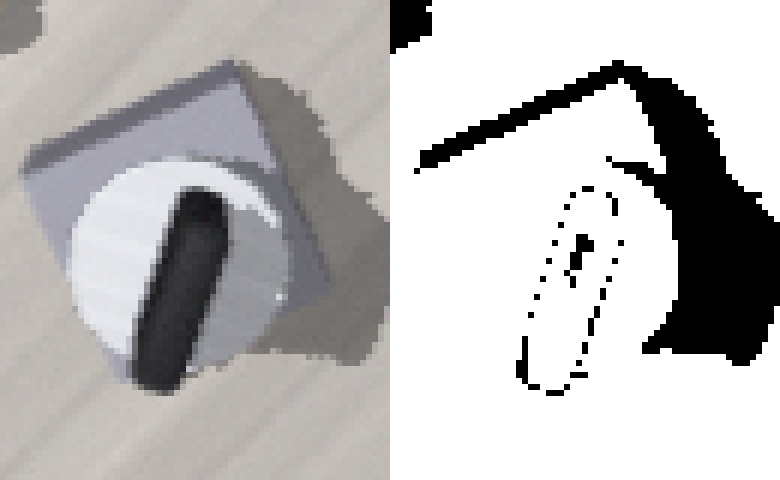

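```bash
python3 -m handwheel '[{"claw":45,"dx":0,"dy":0,"dz":0,"rx":0,"ry":0,"rz":0.15},{"claw":45,"dx":0,"dy":0,"dz":0,"rx":0,"ry":0,"rz":0.15},{"claw":45,"dx":-12,"dy":5,"dz":30,"rx":0,"ry":0,"rz":0},{"claw":45,"dx":0,"dy":0,"dz":40,"rx":0,"ry":0,"rz":0},{"claw":45,"dx":0,"dy":0,"dz":0,"rx":0,"ry":0,"rz":0},{"claw":45,"dx":0,"dy":0,"dz":0,"rx":0,"ry":0,"rz":0}]'
python3 - <<'E'
from h import *
print('flange est',ray('w2',320,189,54))
snap('wrist','w3'); o=bot.get_obs(); print(o['tool_pos'],o['tcp_rot'])
print(proj('w3',[469.3,39.4,84]))
E
```

```text
time: 3.45
tool_pos: [469.6, 39.6, 157.0]
tcp_rot: [-3.14, -0.001, 2.035]
contact_force: [0.3, 0.5, 0.8]
grip_width: 48.1
flange est [471.50814983  38.55738292  54.        ]
[470.41423522  39.57209982 158.01425511] [3.14045787e+00 7.43789968e-04 2.03522598e+00]
[317.74101189 203.89418666]
```

View pics/w3.png

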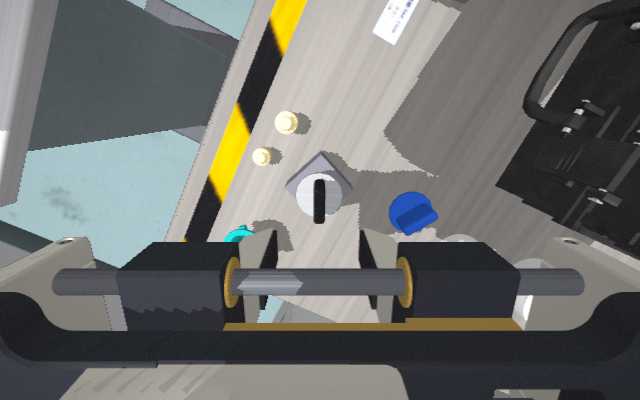

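The wing is vertical in the image at column 319, rows 180–223, so it is aligned with the jaws.

Run:
```python
from h import *
f=load('w3')[0]; x0,y0=290,165; c=f[y0:228,x0:350]
m=(c.max(2)<60).astype(np.uint8)
n,l,s,ce=cv2.connectedComponentsWithStats(m); i=1+s[1:,4].argmax(); print(s[i],ce[i])
ys,xs=np.where(l==i)
P=np.array([ray('w3',x+x0,y+y0,84)[:2] for x,y in zip(xs,ys)],np.float32)
(cx,cy),wh,a=cv2.minAreaRect(P); print(cx,cy,wh,a)
far=P[(P-load('w3')[2][:2,3])@[.447,-.895]>0]
d=np.load('pics/w3.npz'); M=R.from_euler('xyz',d['tr']).as_matrix()
q=(np.c_[P,np.full(len(P),84)]-d['tp'])@M; print('tool x range',q[:,0].min(),q[:,0].max(),'y',q[:,1].min(),q[:,1].max())
print('slot housing', [ray('scene0',u,195,70) for u in (327,329)])
```

```text
[ 24  15  11  43 427] [29.27400468 35.99765808]
469.3359680175781 41.80364227294922 (8.441753387451172, 36.80799102783203) 26.276086807250977
tool x range -16.343528407228384 20.444016735921906 y -3.4602590525197043 5.009635268649898
slot housing [array([451.78728944, 301.24884945,  70.        ]), array([447.75226493, 297.8223774 ,  70.        ])]
```

```bash
python3 -m handwheel '[{"claw":45,"dx":0.7,"dy":0.8,"dz":40,"rx":0,"ry":0,"rz":0},{"claw":45,"dx":0,"dy":0,"dz":40,"rx":0,"ry":0,"rz":0},{"claw":45,"dx":0,"dy":0,"dz":18,"rx":0,"ry":0,"rz":0},{"claw":45,"dx":0,"dy":0,"dz":0,"rx":0,"ry":0,"rz":0}]'
python3 -m handwheel '[{"claw":0,"dx":0,"dy":0,"dz":0,"rx":0,"ry":0,"rz":0},{"claw":0,"dx":0,"dy":0,"dz":0,"rx":0,"ry":0,"rz":0},{"claw":0,"dx":0,"dy":0,"dz":0,"rx":0,"ry":0,"rz":0},{"claw":0,"dx":0,"dy":0,"dz":0,"rx":0,"ry":0,"rz":0},{"claw":0,"dx":0,"dy":0,"dz":0,"rx":0,"ry":0,"rz":0}]'
python3 -m handwheel '[{"claw":0,"dx":0,"dy":0,"dz":0,"rx":0,"ry":0,"rz":0},{"claw":0,"dx":0,"dy":0,"dz":0,"rx":0,"ry":0,"rz":0}]'
```

```text
time: 3.9
tool_pos: [469.8, 40.6, 58.3]
tcp_rot: [-3.14, -0.001, 2.036]
contact_force: [0.1, 0.5, 0.2]
grip_width: 44.9
time: 4.4
tool_pos: [470.4, 40.5, 59.3]
tcp_rot: [3.141, 0.001, 2.037]
contact_force: [-0.2, -0.3, 0.6]
grip_width: 9.9
time: 4.6
tool_pos: [470.5, 40.5, 59.2]
tcp_rot: [3.141, 0.001, 2.037]
contact_force: [-1.4, 0.8, 6.0]
grip_width: 9.5
```

```bash
python3 -m handwheel '[{"claw":0,"dx":0,"dy":0,"dz":-20,"rx":0,"ry":0,"rz":0},{"claw":0,"dx":0,"dy":0,"dz":-45,"rx":0,"ry":0,"rz":0},{"claw":0,"dx":0,"dy":0,"dz":-45,"rx":0,"ry":0,"rz":0},{"claw":0,"dx":40,"dy":22,"dz":0,"rx":0,"ry":0,"rz":0},{"claw":0,"dx":40,"dy":22,"dz":0,"rx":0,"ry":0,"rz":0},{"claw":0,"dx":40,"dy":22,"dz":0,"rx":0,"ry":0,"rz":0},{"claw":0,"dx":40,"dy":22,"dz":0,"rx":0,"ry":0,"rz":0},{"claw":0,"dx":20,"dy":10,"dz":0,"rx":0,"ry":0,"rz":0},{"claw":0,"dx":0,"dy":0,"dz":0,"rx":0,"ry":0,"rz":0},{"claw":0,"dx":0,"dy":0,"dz":0,"rx":0,"ry":0,"rz":0}]'
python3 - <<'E'
from h import *
snap('wrist','w4'); o=bot.get_obs(); print(o['tool_pos'],o['tcp_rot'],o['grip_width'],o['contact_force'],o['moment'])
E
```

```text
time: 5.6
tool_pos: [476.4, 245.3, 168.2]
tcp_rot: [-3.14, 0.0, 2.038]
contact_force: [-0.5, -0.1, -1.8]
grip_width: 9.7
[476.52045582 244.66411043 168.28937416] [-3.14037340e+00  3.53319656e-04  2.03682750e+00] 9.889062095692598 [ 0.32459987  0.91864257 -0.80161533] [-0.00529973 -0.09495406 -0.02410787]
```

View pics/w4.png

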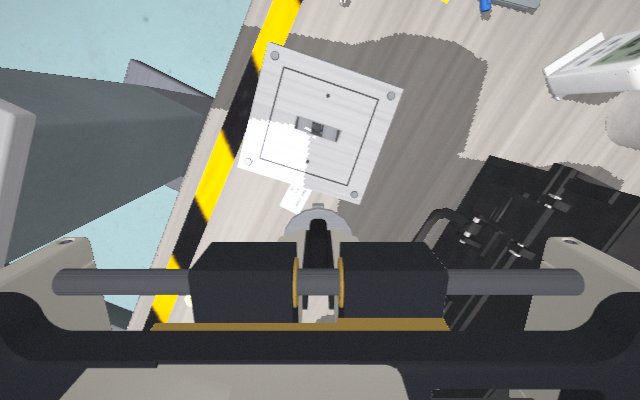

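The slot is at about (318,129). The plate corners are at about (269,42), (403,90), (361,205) and (237,168). The slot runs roughly across the wing, so about 1.2 rad of turn is needed.

Run:
```python
from h import *
C=[ray('w4',u,v,70)[:2] for u,v in [(269,42),(403,90),(361,205),(237,168)]]
print(C,np.mean(C,0)); 
print([np.linalg.norm(C[i]-C[i-1]) for i in range(4)],[np.degrees(np.arctan2(*(C[i]-C[i-1])[::-1])) for i in range(4)])
print('slot',ray('w4',318,129,70), [ray('w4',u,v,70)[:2] for u,v in [(296,121),(341,137)]])
f=load('w4')[0][100:160,285:355]
cv2.imwrite('pics/c4.png',cv2.resize(f[:,:,::-1],None,fx=9,fy=9,interpolation=0))
```

```text
[array([384.72482016, 340.82022176]), array([498.18848503, 357.86006686]), array([516.16335999, 254.53480781]), array([400.28606781, 235.25771392])] [449.84068325 297.11820259]
[np.float64(106.7033059009996), np.float64(114.73604300713666), np.float64(104.87709610764693), np.float64(117.46979693226825)] [np.float64(98.38572800156108), np.float64(8.540788388488245), np.float64(-80.13135941758539), np.float64(-170.55489591891433)]
slot [449.58777837 298.14693234  70.        ] [array([429.85474022, 295.67636514]), array([470.40210153, 301.04482953])]
```

View pics/c4.png

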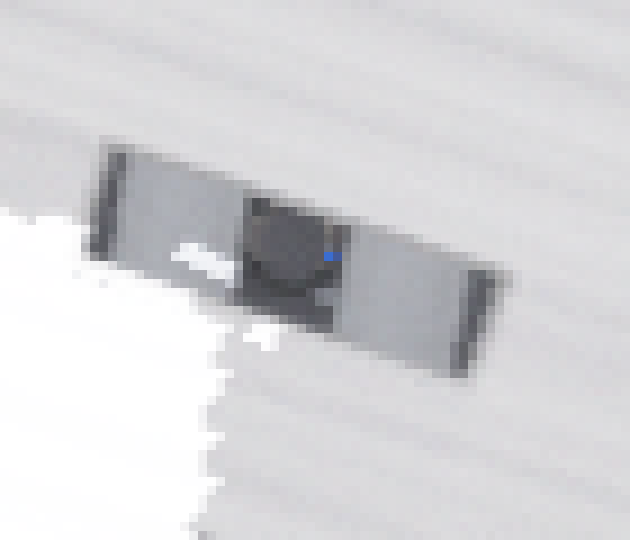

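Run:
```python
from h import *
q=[(104,143),(503,270),(465,377),(84,258)]
C=np.array([ray('w4',285+x/9-.5,100+y/9-.5,70)[:2] for x,y in q]); c=C.mean(0); print(C.round(1),c)
r=cv2.minAreaRect(C.astype(np.float32)); print(r)
v=(C[1]+C[2]-C[0]-C[3]); print('len',np.linalg.norm(v)/2,'yaw',np.arctan2(v[1],v[0]))
f=load('w4')[0]
print(f[195:222,318].tolist()); print(f[195:222,300].sum(1).tolist()); 
d=np.load('pics/w4.npz');M=R.from_euler('xyz',d['tr']).as_matrix()
for row in range(203,214): 
  o=[]
  for tz in (5,9,23,29):
    z=d['tp'][2]-tz; p=(ray('w4',318,row,z)-d['tp'])@M; o+=[p[:2].round(2).tolist()]
  print(row,o)
```

```text
[[427.9 299.9]
 [467.  306.4]
 [468.4 295.8]
 [430.8 289.5]] [448.5099938  297.89249639]
((448.3212585449219, 297.8445129394531), (39.58116912841797, 10.730814933776855), 9.52490234375)
len 38.889378201914205 yaw 0.16706804974805298
[[204, 200, 192], [201, 195, 190], [199, 194, 189], [201, 193, 189], [201, 195, 190], [205, 198, 195], [206, 201, 193], [206, 198, 195], [140, 141, 142], [124, 127, 131], [136, 140, 145], [162, 162, 170], [140, 142, 149], [137, 139, 142], [166, 169, 174], [168, 172, 179], [166, 170, 175], [166, 167, 174], [166, 168, 175], [166, 169, 173], [165, 168, 174], [162, 164, 171], [162, 165, 171], [129, 131, 135], [26, 25, 27], [29, 27, 29], [27, 26, 29]]
[757, 759, 762, 726, 718, 743, 755, 764, 765, 765, 765, 765, 765, 763, 759, 743, 681, 583, 402, 486, 510, 500, 497, 504, 504, 502, 508]
203 [[23.37, -0.09], [22.04, -0.09], [17.38, -0.08], [15.38, -0.07]]
204 [[22.75, -0.09], [21.4, -0.09], [16.69, -0.08], [14.66, -0.08]]
205 [[22.13, -0.09], [20.77, -0.09], [16.0, -0.08], [13.95, -0.08]]
206 [[21.51, -0.09], [20.13, -0.09], [15.3, -0.08], [13.24, -0.08]]
207 [[20.88, -0.09], [19.49, -0.09], [14.61, -0.08], [12.52, -0.08]]
208 [[20.26, -0.09], [18.85, -0.09], [13.91, -0.08], [11.8, -0.08]]
209 [[19.63, -0.09], [18.21, -0.09], [13.22, -0.08], [11.08, -0.08]]
210 [[19.0, -0.09], [17.56, -0.09], [12.52, -0.08], [10.36, -0.08]]
211 [[18.37, -0.09], [16.92, -0.09], [11.82, -0.08], [9.64, -0.08]]
212 [[17.74, -0.09], [16.27, -0.09], [11.12, -0.09], [8.91, -0.08]]
213 [[17.11, -0.1], [15.62, -0.09], [10.42, -0.09], [8.19, -0.08]]
```

```bash
python3 -m handwheel '[{"claw":0,"dx":22.5,"dy":23.5,"dz":0,"rx":0,"ry":0,"rz":0},{"claw":0,"dx":22.5,"dy":23.5,"dz":0,"rx":0,"ry":0,"rz":0},{"claw":0,"dx":0,"dy":0,"dz":0,"rx":0,"ry":0,"rz":-0.15},{"claw":0,"dx":0,"dy":0,"dz":0,"rx":0,"ry":0,"rz":-0.15},{"claw":0,"dx":0,"dy":0,"dz":0,"rx":0,"ry":0,"rz":-0.15},{"claw":0,"dx":0,"dy":0,"dz":0,"rx":0,"ry":0,"rz":-0.15},{"claw":0,"dx":0,"dy":0,"dz":0,"rx":0,"ry":0,"rz":-0.15},{"claw":0,"dx":0,"dy":0,"dz":0,"rx":0,"ry":0,"rz":-0.15},{"claw":0,"dx":0,"dy":0,"dz":0,"rx":0,"ry":0,"rz":-0.15},{"claw":0,"dx":0,"dy":0,"dz":0,"rx":0,"ry":0,"rz":-0.15}]'
python3 -m handwheel '[{"claw":0,"dx":0,"dy":0,"dz":0,"rx":0,"ry":0,"rz":-0.07},{"claw":0,"dx":0,"dy":0,"dz":30,"rx":0,"ry":0,"rz":0},{"claw":0,"dx":0,"dy":0,"dz":0,"rx":0,"ry":0,"rz":0},{"claw":0,"dx":0,"dy":0,"dz":0,"rx":0,"ry":0,"rz":0}]'
python3 - <<'E'
from h import *
snap('wrist','w5'); o=bot.get_obs(); print(o['tool_pos'],o['tcp_rot'],o['grip_width'],o['contact_force'],o['moment'],o['joint_positions'])
f=load('w5')[0][70:270,230:410]
cv2.imwrite('pics/c5.png',cv2.resize(f[:,:,::-1],None,fx=3,fy=3,interpolation=0))
E
```

```text
time: 6.65
tool_pos: [499.0, 304.9, 168.6]
tcp_rot: [-3.141, -0.0, -3.042]
contact_force: [-0.2, -0.1, -1.9]
grip_width: 10.1
time: 7.05
tool_pos: [498.6, 305.5, 138.6]
tcp_rot: [-3.141, -0.002, -2.978]
contact_force: [-0.6, -0.1, -1.1]
grip_width: 9.5
[499.13553614 305.96698549 139.41832736] [-3.14147029e+00  3.45040516e-04 -2.97775447e+00] 9.837406418583909 [ 0.11647633 -0.65282508 -0.10776846] [ 0.15099841 -0.10388312  0.02910877] [ 4.19160555e-01  5.29686867e-01  1.47640795e+00 -2.26705927e-04
  1.13519489e+00 -1.31537831e+00]
```

View pics/c5.png

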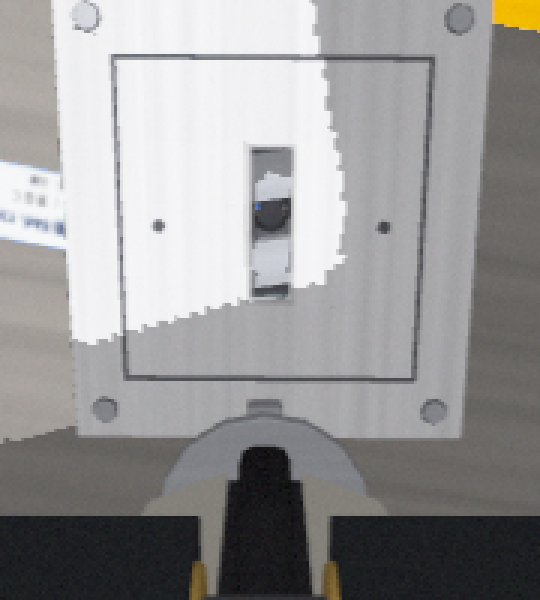

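The crop shows the slot upright in the image (crop columns 247–294, rows 145–298). The stud's bar tip is at crop columns 248–282, rows 400–415. Next I convert both to tool coordinates.

Run:
```python
from h import *
d=np.load('pics/w5.npz');M=R.from_euler('xyz',d['tr']).as_matrix()
T=lambda x,y,z:((ray('w5',230+x/3-.5,70+y/3-.5,z)-d['tp'])@M)[:2].round(2)
for x,y in [(248,145),(294,145),(293,298),(250,298)]: print('slot',T(x,y,70))
for x,y in [(158,226),(384,227)]: print('dots',T(x,y,70))
print('frame',[T(x,y,70) for x,y in [(113,57),(434,58),(414,380),(127,378)]])
tz=d['tp'][2]
for n,x,y,dz in [('barL',248,400,29),('barR',282,400,29),('barL',248,414,23),('barR',282,414,23),('fl low',265,414,9),('fl top',300,424,5)]: print(n,T(x,y,tz-dz))
# subpixel bar tip and slot edges by gradient
f=cv2.cvtColor(d['frame'],cv2.COLOR_RGB2GRAY); print(f[204,305:335].tolist()); print(f[200:215,318].tolist()); print(f[125,305:335].tolist()); print(f[163,305:335].tolist()); print(f[112:124,316].tolist(),f[160:175,322].tolist())
```

```text
slot [70.63 -5.58]
slot [70.61  5.94]
slot [31.66  6.  ]
slot [31.67 -5.32]
dots [ 50.52 -28.86]
dots [50.2  29.25]
frame [array([ 91.4 , -38.33]), array([91.06, 39.88]), array([ 9.06, 38.94]), array([  9.69, -38.76])]
barL [16.53 -5.17]
barR [16.53  2.48]
barL [15.3  -5.06]
barR [15.29  2.38]
fl low [20.19 -1.32]
fl top [19.49  5.6 ]
[165, 165, 165, 168, 169, 168, 170, 133, 104, 99, 95, 100, 97, 97, 99, 100, 97, 99, 119, 157, 164, 166, 168, 170, 170, 171, 168, 171, 171, 172]
[168, 166, 165, 109, 97, 109, 127, 112, 106, 131, 135, 131, 129, 130, 132]
[240, 242, 243, 244, 243, 243, 232, 222, 189, 148, 135, 135, 134, 137, 136, 136, 137, 140, 140, 137, 134, 136, 174, 222, 242, 246, 244, 244, 244, 246]
[240, 241, 243, 244, 243, 243, 243, 226, 182, 141, 178, 192, 196, 194, 196, 195, 197, 197, 196, 197, 197, 202, 220, 239, 244, 244, 244, 245, 245, 244]
[242, 241, 242, 241, 241, 241, 218, 137, 82, 121, 133, 130] [201, 201, 195, 197, 193, 69, 68, 80, 128, 141, 143, 154, 165, 168, 167]
```

```bash
python3 -m handwheel '[{"claw":0,"dx":26.5,"dy":0.8,"dz":0,"rx":0,"ry":0,"rz":0},{"claw":0,"dx":26.5,"dy":0.8,"dz":0,"rx":0,"ry":0,"rz":0},{"claw":0,"dx":0,"dy":0,"dz":15,"rx":0,"ry":0,"rz":0},{"claw":0,"dx":0,"dy":0,"dz":0,"rx":0,"ry":0,"rz":0}]'
python3 - <<'E'
from h import *
snap('wrist','w6'); o=bot.get_obs(); print(o['tool_pos'],o['tcp_rot'],o['contact_force'])
f=load('w6')[0][130:270,250:390]
cv2.imwrite('pics/c6.png',cv2.resize(f[:,:,::-1],None,fx=4,fy=4,interpolation=0))
E
```

```text
time: 7.5
tool_pos: [445.5, 299.2, 123.9]
tcp_rot: [-3.141, -0.0, -2.976]
contact_force: [-0.3, 0.2, -0.9]
grip_width: 9.8
[446.32365682 299.4750207  124.48249055] [-3.14157859e+00  6.57661722e-04 -2.97654304e+00] [-0.15408028  0.15030245 -0.3733093 ]
```

View pics/c6.png

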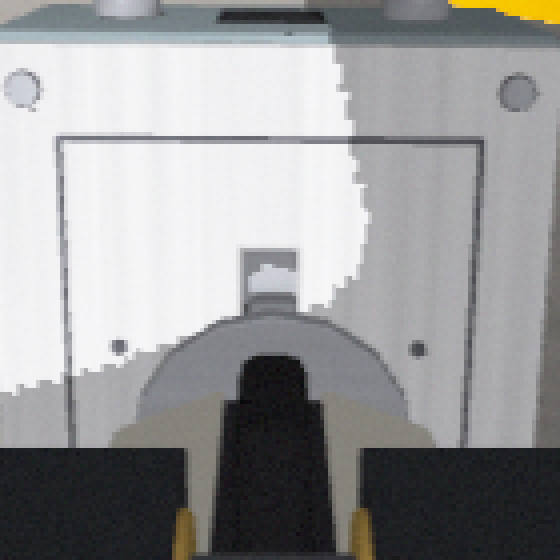

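In this crop the bar (columns 248–296) sits centred in the slot (241–299). Descending in small steps while watching the force.

```bash
python3 -m handwheel '[{"claw":0,"dx":0,"dy":0,"dz":12,"rx":0,"ry":0,"rz":0},{"claw":0,"dx":0,"dy":0,"dz":9,"rx":0,"ry":0,"rz":0},{"claw":0,"dx":0,"dy":0,"dz":0,"rx":0,"ry":0,"rz":0},{"claw":0,"dx":0,"dy":0,"dz":0,"rx":0,"ry":0,"rz":0}]'
python3 -m handwheel '[{"claw":0,"dx":0,"dy":0,"dz":2,"rx":0,"ry":0,"rz":0},{"claw":0,"dx":0,"dy":0,"dz":1,"rx":0,"ry":0,"rz":0},{"claw":0,"dx":0,"dy":0,"dz":0,"rx":0,"ry":0,"rz":0}]'
```

```text
time: 7.95
tool_pos: [446.1, 299.4, 102.3]
tcp_rot: [-3.141, -0.001, -2.977]
contact_force: [-0.6, -0.6, -0.4]
grip_width: 9.6
time: 8.25
tool_pos: [446.1, 299.5, 99.7]
tcp_rot: [-3.142, 0.0, -2.976]
contact_force: [0.6, 0.5, -1.0]
grip_width: 9.4
```

```bash
python3 -m handwheel '[{"claw":0,"dx":0,"dy":0,"dz":1,"rx":0,"ry":0,"rz":0},{"claw":0,"dx":0,"dy":0,"dz":1,"rx":0,"ry":0,"rz":0},{"claw":0,"dx":0,"dy":0,"dz":0,"rx":0,"ry":0,"rz":0}]'
python3 -m handwheel '[{"claw":0,"dx":0,"dy":0,"dz":1,"rx":0,"ry":0,"rz":0},{"claw":0,"dx":0,"dy":0,"dz":1,"rx":0,"ry":0,"rz":0},{"claw":0,"dx":0,"dy":0,"dz":0,"rx":0,"ry":0,"rz":0}]'
```

```text
time: 8.55
tool_pos: [446.0, 299.5, 97.6]
tcp_rot: [-3.141, -0.0, -2.976]
contact_force: [0.7, 0.4, -1.6]
grip_width: 9.6
time: 8.85
tool_pos: [446.0, 299.5, 95.5]
tcp_rot: [-3.141, -0.0, -2.976]
contact_force: [0.5, -0.3, -0.1]
grip_width: 9.9
```

```bash
python3 -m handwheel '[{"claw":0,"dx":0,"dy":0,"dz":2,"rx":0,"ry":0,"rz":0},{"claw":0,"dx":0,"dy":0,"dz":2,"rx":0,"ry":0,"rz":0},{"claw":0,"dx":0,"dy":0,"dz":0,"rx":0,"ry":0,"rz":0}]'
python3 -m handwheel '[{"claw":0,"dx":0,"dy":0,"dz":1,"rx":0,"ry":0,"rz":0},{"claw":0,"dx":0,"dy":0,"dz":1,"rx":0,"ry":0,"rz":0},{"claw":0,"dx":0,"dy":0,"dz":0,"rx":0,"ry":0,"rz":0}]'
```

```text
time: 9.15
tool_pos: [445.8, 299.4, 91.3]
tcp_rot: [-3.141, -0.001, -2.976]
contact_force: [0.4, 0.0, -0.6]
grip_width: 9.6
time: 9.45
tool_pos: [446.1, 299.5, 89.6]
tcp_rot: [-3.141, -0.0, -2.976]
contact_force: [0.1, -0.2, -0.6]
grip_width: 10.0
```

```bash
python3 -m handwheel '[{"claw":0,"dx":0,"dy":0,"dz":1,"rx":0,"ry":0,"rz":0},{"claw":0,"dx":0,"dy":0,"dz":1,"rx":0,"ry":0,"rz":0},{"claw":0,"dx":0,"dy":0,"dz":0,"rx":0,"ry":0,"rz":0}]'
python3 -m handwheel '[{"claw":0,"dx":0,"dy":0,"dz":1,"rx":0,"ry":0,"rz":0},{"claw":0,"dx":0,"dy":0,"dz":0.5,"rx":0,"ry":0,"rz":0},{"claw":0,"dx":0,"dy":0,"dz":0,"rx":0,"ry":0,"rz":0}]'
```

```text
time: 9.75
tool_pos: [446.3, 299.5, 87.6]
tcp_rot: [-3.141, 0.0, -2.976]
contact_force: [1.5, 0.1, -1.6]
grip_width: 9.9
time: 10.05
tool_pos: [446.3, 299.5, 86.2]
tcp_rot: [-3.141, 0.0, -2.976]
contact_force: [2.2, -0.3, -0.9]
grip_width: 10.0
```

```bash
python3 -m handwheel '[{"claw":0,"dx":-0.4,"dy":0,"dz":0.5,"rx":0,"ry":0,"rz":0},{"claw":0,"dx":0,"dy":0,"dz":0.5,"rx":0,"ry":0,"rz":0},{"claw":0,"dx":0,"dy":0,"dz":0,"rx":0,"ry":0,"rz":0}]'
python3 -m handwheel '[{"claw":0,"dx":0,"dy":0,"dz":0.5,"rx":0,"ry":0,"rz":0},{"claw":0,"dx":0,"dy":0,"dz":0,"rx":0,"ry":0,"rz":0}]'
```

```text
time: 10.35
tool_pos: [446.4, 299.6, 85.3]
tcp_rot: [-3.141, 0.0, -2.976]
contact_force: [0.7, -1.8, 1.2]
grip_width: 9.9
time: 10.55
tool_pos: [446.5, 299.6, 85.2]
tcp_rot: [-3.142, 0.0, -2.976]
contact_force: [-1.1, -2.6, 5.0]
grip_width: 10.1
```

```bash
python3 -m handwheel '[{"claw":0,"dx":0,"dy":0.21,"dz":-0.3,"rx":0,"ry":0,"rz":0.1},{"claw":0,"dx":0,"dy":0.21,"dz":0,"rx":0,"ry":0,"rz":0.1},{"claw":0,"dx":0,"dy":0.21,"dz":0,"rx":0,"ry":0,"rz":0.1},{"claw":0,"dx":0,"dy":0,"dz":0,"rx":0,"ry":0,"rz":0}]'
python3 -c "
from h import *
print(bot.get_obs()['moment'])"
```

```text
time: 10.95
tool_pos: [446.4, 300.0, 85.2]
tcp_rot: [-3.141, 0.0, 3.006]
contact_force: [-0.3, -3.4, 4.6]
grip_width: 9.7
[-0.48719479 -0.20555267 -0.01260446]
```

```bash
python3 -m handwheel '[{"claw":0,"dx":0,"dy":0.21,"dz":-0.2,"rx":0,"ry":0,"rz":0.1},{"claw":0,"dx":0,"dy":0.21,"dz":0,"rx":0,"ry":0,"rz":0.1},{"claw":0,"dx":0,"dy":0.21,"dz":0,"rx":0,"ry":0,"rz":0.1},{"claw":0,"dx":0,"dy":0,"dz":0,"rx":0,"ry":0,"rz":0}]'
python3 -c "
from h import *
print(bot.get_obs()['moment'])"
python3 -m handwheel '[{"claw":0,"dx":0,"dy":0.21,"dz":0,"rx":0,"ry":0,"rz":0.1},{"claw":0,"dx":0,"dy":0.21,"dz":0,"rx":0,"ry":0,"rz":0.1},{"claw":0,"dx":0,"dy":0.21,"dz":0,"rx":0,"ry":0,"rz":0.1},{"claw":0,"dx":0,"dy":0,"dz":0,"rx":0,"ry":0,"rz":0}]'
python3 -c "
from h import *
print(bot.get_obs()['moment'])"
```

```text
time: 11.35
tool_pos: [446.5, 300.4, 85.2]
tcp_rot: [-3.141, 0.0, 2.708]
contact_force: [0.1, -3.8, 3.5]
grip_width: 9.7
[-0.77390735 -0.27675539 -0.02833761]
time: 11.75
tool_pos: [446.8, 300.8, 85.2]
tcp_rot: [-3.14, 0.0, 2.41]
contact_force: [0.5, -5.3, 5.4]
grip_width: 10.1
[-1.06765515 -0.21850803 -0.02075376]
```

```bash
m(){ python3 -c "
from h import *
print(bot.get_obs()['moment'].round(3))"; }
python3 -m handwheel '[{"claw":0,"dx":-0.4,"dy":-0.45,"dz":-0.2,"rx":0,"ry":0,"rz":0},{"claw":0,"dx":0,"dy":0.06,"dz":0,"rx":0,"ry":0,"rz":0.03},{"claw":0,"dx":0,"dy":0.06,"dz":0,"rx":0,"ry":0,"rz":0.03},{"claw":0,"dx":0,"dy":0,"dz":0,"rx":0,"ry":0,"rz":0}]'; m
python3 -m handwheel '[{"claw":0,"dx":0,"dy":0.06,"dz":0,"rx":0,"ry":0,"rz":0.03},{"claw":0,"dx":0,"dy":0.06,"dz":0,"rx":0,"ry":0,"rz":0.03},{"claw":0,"dx":0,"dy":0,"dz":0,"rx":0,"ry":0,"rz":0}]'; m
```

```text
time: 12.15
tool_pos: [446.8, 300.7, 85.2]
tcp_rot: [-3.141, -0.0, 2.35]
contact_force: [0.4, -3.8, 2.7]
grip_width: 9.7
[-0.707 -0.163  0.017]
time: 12.45
tool_pos: [446.9, 300.8, 85.3]
tcp_rot: [-3.141, 0.0, 2.289]
contact_force: [-0.2, -4.2, 2.4]
grip_width: 9.7
[-0.819 -0.168  0.002]
```

```bash
cat > m.py <<'E'
from h import *
import sys
o=bot.get_obs(); print(o['moment'].round(3)); sys.exit(abs(o['moment'][2])>0.10)
E
python3 -m handwheel '[{"claw":0,"dx":-0.4,"dy":-0.35,"dz":0,"rx":0,"ry":0,"rz":0},{"claw":0,"dx":0,"dy":0.06,"dz":0,"rx":0,"ry":0,"rz":0.03},{"claw":0,"dx":0,"dy":0.06,"dz":0,"rx":0,"ry":0,"rz":0.03},{"claw":0,"dx":0,"dy":0,"dz":0,"rx":0,"ry":0,"rz":0}]'; python3 m.py &&
python3 -m handwheel '[{"claw":0,"dx":0,"dy":0.06,"dz":0,"rx":0,"ry":0,"rz":0.03},{"claw":0,"dx":0,"dy":0,"dz":0,"rx":0,"ry":0,"rz":0}]' && python3 m.py &&
python3 -m handwheel '[{"claw":0,"dx":0,"dy":0.06,"dz":0,"rx":0,"ry":0,"rz":0.03},{"claw":0,"dx":0,"dy":0,"dz":0,"rx":0,"ry":0,"rz":0}]' && python3 m.py &&
python3 -m handwheel '[{"claw":0,"dx":0,"dy":0.06,"dz":0,"rx":0,"ry":0,"rz":0.03},{"claw":0,"dx":0,"dy":0,"dz":0,"rx":0,"ry":0,"rz":0}]' && python3 m.py
```

```text
time: 12.85
tool_pos: [447.0, 300.7, 85.2]
tcp_rot: [3.142, -0.0, 2.228]
contact_force: [-0.7, -2.4, 1.0]
grip_width: 9.7
[-0.382 -0.16  -0.032]False
```

```bash
sed -i 's/sys.exit(\(.*\))$/sys.exit(int(\1))/' m.py
python3 -m handwheel '[{"claw":0,"dx":0,"dy":0.06,"dz":0,"rx":0,"ry":0,"rz":0.03},{"claw":0,"dx":0,"dy":0,"dz":0,"rx":0,"ry":0,"rz":0}]' && python3 m.py &&
python3 -m handwheel '[{"claw":0,"dx":0,"dy":0.06,"dz":0,"rx":0,"ry":0,"rz":0.03},{"claw":0,"dx":0,"dy":0,"dz":0,"rx":0,"ry":0,"rz":0}]' && python3 m.py &&
python3 -m handwheel '[{"claw":0,"dx":0,"dy":0.06,"dz":0,"rx":0,"ry":0,"rz":0.03},{"claw":0,"dx":0,"dy":0,"dz":0,"rx":0,"ry":0,"rz":0}]' && python3 m.py &&
python3 -m handwheel '[{"claw":0,"dx":0,"dy":0.06,"dz":0,"rx":0,"ry":0,"rz":0.03},{"claw":0,"dx":0,"dy":0,"dz":0,"rx":0,"ry":0,"rz":0}]' && python3 m.py
```

```text
time: 13.05
tool_pos: [447.0, 300.7, 85.3]
tcp_rot: [-3.142, -0.0, 2.198]
contact_force: [0.5, -1.7, 1.3]
grip_width: 9.8
[-0.299 -0.128  0.001]
time: 13.25
tool_pos: [447.1, 300.7, 85.3]
tcp_rot: [-3.142, -0.0, 2.168]
contact_force: [0.0, -1.4, -0.3]
grip_width: 9.8
[-0.261 -0.135 -0.003]
time: 13.45
tool_pos: [447.2, 300.7, 85.3]
tcp_rot: [-3.142, -0.0, 2.138]
contact_force: [-0.4, -1.8, 0.7]
grip_width: 9.4
[-0.185 -0.108  0.034]
time: 13.65
tool_pos: [447.3, 300.8, 85.3]
tcp_rot: [-3.142, -0.0, 2.108]
contact_force: [-0.4, -0.9, 0.2]
grip_width: 10.1
[-0.154 -0.143 -0.02 ]
```

Turning freely; 1.20 rad so far.

```bash
python3 -m handwheel '[{"claw":0,"dx":0,"dy":0.06,"dz":0,"rx":0,"ry":0,"rz":0.03},{"claw":0,"dx":0,"dy":0,"dz":0,"rx":0,"ry":0,"rz":0}]' && python3 m.py &&
python3 -m handwheel '[{"claw":0,"dx":0,"dy":0.06,"dz":0,"rx":0,"ry":0,"rz":0.03},{"claw":0,"dx":0,"dy":0,"dz":0,"rx":0,"ry":0,"rz":0}]' && python3 m.py &&
python3 -m handwheel '[{"claw":0,"dx":0,"dy":0.06,"dz":0,"rx":0,"ry":0,"rz":0.03},{"claw":0,"dx":0,"dy":0,"dz":0,"rx":0,"ry":0,"rz":0}]' && python3 m.py &&
python3 -m handwheel '[{"claw":0,"dx":0,"dy":0.06,"dz":0,"rx":0,"ry":0,"rz":0.03},{"claw":0,"dx":0,"dy":0,"dz":0,"rx":0,"ry":0,"rz":0}]' && python3 m.py &&
python3 -m handwheel '[{"claw":0,"dx":0,"dy":0.06,"dz":0,"rx":0,"ry":0,"rz":0.03},{"claw":0,"dx":0,"dy":0,"dz":0,"rx":0,"ry":0,"rz":0}]' && python3 m.py &&
python3 -m handwheel '[{"claw":0,"dx":0,"dy":0.06,"dz":0,"rx":0,"ry":0,"rz":0.03},{"claw":0,"dx":0,"dy":0,"dz":0,"rx":0,"ry":0,"rz":0}]' && python3 m.py &&
python3 -m handwheel '[{"claw":0,"dx":0,"dy":0.06,"dz":0,"rx":0,"ry":0,"rz":0.03},{"claw":0,"dx":0,"dy":0,"dz":0,"rx":0,"ry":0,"rz":0}]' && python3 m.py
```

```text
time: 13.85
tool_pos: [447.3, 300.8, 85.3]
tcp_rot: [-3.142, -0.0, 2.078]
contact_force: [-0.7, -0.8, -0.7]
grip_width: 10.0
[-0.109 -0.141 -0.012]
time: 14.05
tool_pos: [447.3, 300.8, 85.3]
tcp_rot: [-3.142, -0.0, 2.048]
contact_force: [-0.1, -0.5, -0.6]
grip_width: 10.0
[-0.079 -0.103 -0.027]
time: 14.25
tool_pos: [447.4, 300.8, 85.3]
tcp_rot: [-3.141, -0.0, 2.018]
contact_force: [0.5, 0.3, -0.9]
grip_width: 9.8
[-0.073 -0.15   0.027]
time: 14.45
tool_pos: [447.5, 300.8, 85.3]
tcp_rot: [-3.142, -0.0, 1.987]
contact_force: [0.9, -0.2, -0.7]
grip_width: 9.6
[ 0.012 -0.132  0.026]
time: 14.65
tool_pos: [447.6, 300.8, 85.4]
tcp_rot: [3.142, -0.0, 1.956]
contact_force: [0.3, 0.0, -0.9]
grip_width: 10.1
[-0.008 -0.21  -0.   ]
time: 14.85
tool_pos: [447.7, 300.8, 85.4]
tcp_rot: [3.141, 0.0, 1.926]
contact_force: [0.9, 0.4, -1.0]
grip_width: 9.6
[-0.021 -0.159 -0.012]
time: 15.05
tool_pos: [447.7, 300.8, 85.4]
tcp_rot: [-3.142, 0.0, 1.896]
contact_force: [-0.1, -0.0, -1.4]
grip_width: 9.7
[-0.038 -0.063  0.019]
```

```bash
python3 -m handwheel '[{"claw":0,"dx":0,"dy":0.06,"dz":0,"rx":0,"ry":0,"rz":0.03},{"claw":0,"dx":0,"dy":0,"dz":0,"rx":0,"ry":0,"rz":0}]' && python3 m.py &&
python3 -m handwheel '[{"claw":0,"dx":0,"dy":0.06,"dz":0,"rx":0,"ry":0,"rz":0.03},{"claw":0,"dx":0,"dy":0,"dz":0,"rx":0,"ry":0,"rz":0}]' && python3 m.py &&
python3 -m handwheel '[{"claw":0,"dx":0,"dy":0.06,"dz":0,"rx":0,"ry":0,"rz":0.03},{"claw":0,"dx":0,"dy":0,"dz":0,"rx":0,"ry":0,"rz":0}]' && python3 m.py &&
python3 -m handwheel '[{"claw":0,"dx":0,"dy":0.06,"dz":0,"rx":0,"ry":0,"rz":0.03},{"claw":0,"dx":0,"dy":0,"dz":0,"rx":0,"ry":0,"rz":0}]' && python3 m.py &&
python3 -m handwheel '[{"claw":0,"dx":0,"dy":0.06,"dz":0,"rx":0,"ry":0,"rz":0.03},{"claw":0,"dx":0,"dy":0,"dz":0,"rx":0,"ry":0,"rz":0}]' && python3 m.py &&
python3 -m handwheel '[{"claw":0,"dx":0,"dy":0.06,"dz":0,"rx":0,"ry":0,"rz":0.03},{"claw":0,"dx":0,"dy":0,"dz":0,"rx":0,"ry":0,"rz":0}]' && python3 m.py &&
python3 -m handwheel '[{"claw":0,"dx":0,"dy":0.06,"dz":0,"rx":0,"ry":0,"rz":0.03},{"claw":0,"dx":0,"dy":0,"dz":0,"rx":0,"ry":0,"rz":0}]' && python3 m.py
```

```text
time: 15.25
tool_pos: [447.8, 300.8, 85.4]
tcp_rot: [3.142, 0.0, 1.865]
contact_force: [-0.2, -0.5, -1.1]
grip_width: 9.9
[-0.061 -0.135  0.061]
time: 15.45
tool_pos: [447.8, 300.8, 85.4]
tcp_rot: [-3.142, 0.0, 1.836]
contact_force: [-0.3, 0.4, 0.2]
grip_width: 9.8
[-0.017 -0.109  0.013]
time: 15.65
tool_pos: [447.8, 300.8, 85.4]
tcp_rot: [-3.141, 0.0, 1.806]
contact_force: [-1.2, 0.1, -0.7]
grip_width: 9.8
[ 0.013 -0.027  0.3  ]
```

The stop is felt: mz = 0.30 N·m at yaw 1.806, about 86° from the slot. I'll ease back slightly and press gently.

```bash
python3 -m handwheel '[{"claw":0,"dx":0,"dy":0,"dz":0.5,"rx":0,"ry":0,"rz":-0.012},{"claw":0,"dx":0,"dy":0,"dz":0.4,"rx":0,"ry":0,"rz":0},{"claw":0,"dx":0,"dy":0,"dz":0,"rx":0,"ry":0,"rz":0}]'; python3 m.py 
python3 -m handwheel '[{"claw":0,"dx":0,"dy":0,"dz":0.4,"rx":0,"ry":0,"rz":0},{"claw":0,"dx":0,"dy":0,"dz":0,"rx":0,"ry":0,"rz":0}]'; python3 m.py
```

```text
time: 15.95
tool_pos: [447.9, 300.9, 85.0]
tcp_rot: [3.141, 0.0, 1.819]
contact_force: [-2.2, -0.3, 4.1]
grip_width: 9.9
[-0.237  0.25   0.176]
time: 16.15
tool_pos: [447.9, 300.9, 84.7]
tcp_rot: [3.141, 0.0, 1.819]
contact_force: [-2.0, -0.3, 5.2]
grip_width: 9.8
[-0.18   0.237  0.204]
```

```bash
python3 -m handwheel '[{"claw":0,"dx":0,"dy":0,"dz":0.5,"rx":0,"ry":0,"rz":0},{"claw":0,"dx":0,"dy":0,"dz":0.5,"rx":0,"ry":0,"rz":0},{"claw":0,"dx":0,"dy":0,"dz":0,"rx":0,"ry":0,"rz":0}]'; python3 m.py
```

```text
time: 16.45
tool_pos: [447.9, 300.9, 84.1]
tcp_rot: [3.141, -0.0, 1.819]
contact_force: [-3.6, -0.7, 9.1]
grip_width: 9.7
[-0.31   0.49   0.184]
```

```bash
python3 -m handwheel '[{"claw":0,"dx":0,"dy":0,"dz":0.5,"rx":0,"ry":0,"rz":0},{"claw":0,"dx":0,"dy":0,"dz":0.5,"rx":0,"ry":0,"rz":0},{"claw":0,"dx":0,"dy":0,"dz":0,"rx":0,"ry":0,"rz":0}]'; python3 m.py
python3 -m handwheel '[{"claw":0,"dx":0,"dy":0,"dz":0.5,"rx":0,"ry":0,"rz":0},{"claw":0,"dx":0,"dy":0,"dz":0,"rx":0,"ry":0,"rz":0}]'; python3 m.py
```

```text
time: 16.75
tool_pos: [447.9, 300.9, 83.3]
tcp_rot: [3.141, -0.0, 1.819]
contact_force: [-3.2, -1.1, 10.4]
grip_width: 9.6
[-0.336  0.609  0.206]
time: 16.95
tool_pos: [447.9, 300.9, 82.8]
tcp_rot: [3.141, -0.0, 1.819]
contact_force: [-3.3, -2.1, 10.4]
grip_width: 9.7
[-0.388  0.595  0.234]
```

It is sinking at a steady 10.4 N, so this is the clip. Continuing down.

```bash
python3 -m handwheel '[{"claw":0,"dx":0,"dy":0,"dz":0.5,"rx":0,"ry":0,"rz":0},{"claw":0,"dx":0,"dy":0,"dz":0.5,"rx":0,"ry":0,"rz":0},{"claw":0,"dx":0,"dy":0,"dz":0.5,"rx":0,"ry":0,"rz":0},{"claw":0,"dx":0,"dy":0,"dz":0.5,"rx":0,"ry":0,"rz":0},{"claw":0,"dx":0,"dy":0,"dz":0,"rx":0,"ry":0,"rz":0}]'; python3 m.py
python3 -m handwheel '[{"claw":0,"dx":0,"dy":0,"dz":0.5,"rx":0,"ry":0,"rz":0},{"claw":0,"dx":0,"dy":0,"dz":0.5,"rx":0,"ry":0,"rz":0},{"claw":0,"dx":0,"dy":0,"dz":0,"rx":0,"ry":0,"rz":0}]'; python3 m.py
```

```text
time: 17.45
tool_pos: [447.9, 300.9, 80.8]
tcp_rot: [3.141, -0.0, 1.819]
contact_force: [-3.6, -2.1, 10.6]
grip_width: 10.0
[-0.319  0.563  0.191]
time: 17.75
tool_pos: [447.9, 300.9, 79.8]
tcp_rot: [3.141, -0.0, 1.819]
contact_force: [-3.5, -2.2, 10.6]
grip_width: 9.8
[-0.356  0.599  0.148]
```

```bash
python3 -m handwheel '[{"claw":0,"dx":0,"dy":0,"dz":0.5,"rx":0,"ry":0,"rz":0},{"claw":0,"dx":0,"dy":0,"dz":0,"rx":0,"ry":0,"rz":0}]'; python3 m.py
python3 -m handwheel '[{"claw":0,"dx":0,"dy":0,"dz":0.4,"rx":0,"ry":0,"rz":0},{"claw":0,"dx":0,"dy":0,"dz":0,"rx":0,"ry":0,"rz":0}]'; python3 m.py
```

```text
time: 17.95
tool_pos: [447.9, 300.9, 79.4]
tcp_rot: [3.141, -0.0, 1.819]
contact_force: [-3.3, -0.7, 10.3]
grip_width: 10.0
[-0.413  0.627  0.159]
time: 18.15
tool_pos: [447.9, 300.9, 79.3]
tcp_rot: [3.141, -0.0, 1.819]
contact_force: [-3.8, -2.3, 13.8]
grip_width: 10.0
[-0.419  0.723  0.184]
```

It is seated: 5.9 mm down, and the force now rises with no travel. Easing off, releasing and lifting.

```bash
python3 -m handwheel '[{"claw":0,"dx":0,"dy":0,"dz":-0.8,"rx":0,"ry":0,"rz":0},{"claw":35,"dx":0,"dy":0,"dz":0,"rx":0,"ry":0,"rz":0},{"claw":35,"dx":0,"dy":0,"dz":0,"rx":0,"ry":0,"rz":0},{"claw":35,"dx":0,"dy":0,"dz":0,"rx":0,"ry":0,"rz":0},{"claw":35,"dx":0,"dy":0,"dz":0,"rx":0,"ry":0,"rz":0}]'
python3 -m handwheel '[{"claw":35,"dx":0,"dy":0,"dz":-10,"rx":0,"ry":0,"rz":0},{"claw":35,"dx":0,"dy":0,"dz":-40,"rx":0,"ry":0,"rz":0},{"claw":35,"dx":0,"dy":0,"dz":-30,"rx":0,"ry":0,"rz":0},{"claw":35,"dx":0,"dy":0,"dz":0,"rx":0,"ry":0,"rz":0},{"claw":35,"dx":0,"dy":0,"dz":0,"rx":0,"ry":0,"rz":0}]'
python3 - <<'E'
from h import *
snap('wrist','w9'); o=bot.get_obs(); print(o['tool_pos'],o['tcp_rot'],o['contact_force'])
f=load('w9')[0][60:270,210:430]
cv2.imwrite('pics/c9.png',cv2.resize(f[:,:,::-1],None,fx=2.8,fy=2.8,interpolation=3))
print(proj('w9',[448.3,299,104]))
E
```

```text
time: 18.65
tool_pos: [447.9, 300.8, 78.2]
tcp_rot: [-3.141, 0.0, 1.819]
contact_force: [0.5, 0.5, -0.2]
grip_width: 33.9
time: 19.15
tool_pos: [448.1, 301.0, 159.4]
tcp_rot: [3.14, -0.0, 1.819]
contact_force: [-1.6, 0.2, -0.9]
grip_width: 35.0
[447.52238967 300.70663877 158.32787728] [-3.14117124e+00  1.99071301e-04  1.81884915e+00] [ 0.03907244 -0.33223642 -0.79246317]
[317.17285767 213.44372066]
```

View pics/c9.png

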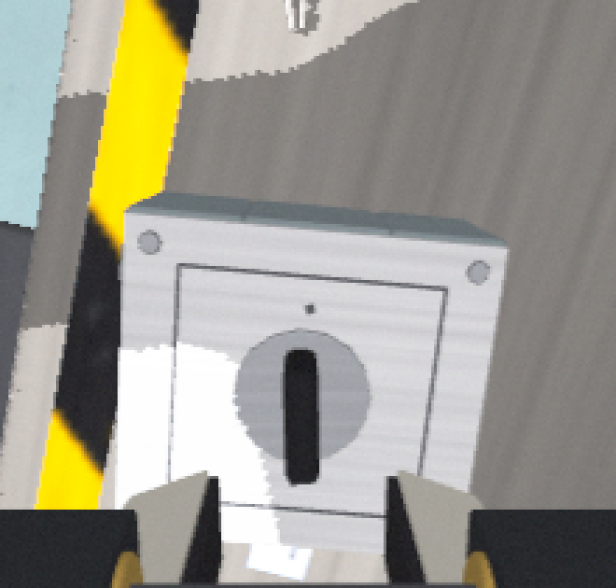

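The stud stands upright, with its flange flat and centred on the plate at crop (303,395). The wing is about 86° from the slot, and the gripper is clear.

```bash
python3 -c "
from plant import bot
print(bot.close_job())"
```

```text
the job is handed in; nothing more can be done
None
```

The hatch looks locked, and I handed the job in at about 19 s of the 64 s allowed. `close_job` gives no verdict, so this rests on my own readings.

- **Insertion:** I took the black-wing stud from the grey block and put it in the slot of the grey housing. It came to rest on the track at about 5 N.
- **Turn:** it turned clockwise freely for about 86°. I then felt the stop at 0.3 N·m and eased back 0.7°.
- **Press:** the stud went down 5.9 mm at a steady 10.4 N. I stopped at 13.8 N, when the force rose with no further travel.
- **After release:** the closing picture shows the stud upright, its flange flat and centred on the plate, and the gripper well clear.

**Other points:**
- My first move calls were refused because each row needs every key. Nothing moved and only one picture was wasted.
- I viewed 12 pictures, two over the budget.
- The camera and arm positions disagreed by 1 to 2 mm sideways. This showed as up to 5 N of side force during the turn, which I eased by shifting the arm slightly.
- I took no last picture of the check weights; nothing was felt near them.

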